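Close up the bench kiln for a glaze-test firing

TASK

The glaze tests in the bench-top kiln have dried, so close the kiln up for firing, using only light pushes of the fingertips and gripping nothing. Ease the door fully shut without slamming it, then slide its bolt fully home through the keeper; also, before or after, push the soft firebrick on the roof along its rails, up to their end stop, so that it sits squarely over the vent, without lifting it. Leave the cup, the jar and the bowl that stand nearby where they are.

Things in the scene. Friction and masses are not known exactly. Their poses are not given: they have to be found in the camera images.
- kiln: Grey bench-top test kiln, fixed. Origin: centre of its underside on the table; its front (door side) looks along its own -x, +y is its left as the robot sees it, z up. Case 220 mm deep (x -100 to +120), 280 wide (y +-140), 262 high to the flat roof. Its frame is used for all kiln offsets below (mm).
- door_hinge (a point): Point on the door's upright hinge axis at the kiln's left front, (-119, 114, 205) in the kiln's frame. The door is a grey panel 200 mm wide, 162 high, 27 thick. In a frame on this axis that turns with the door (the kiln's axes when shut) the panel's outer face is at x -16; it runs from y -9 to the free edge at y -209, z from -122 to +40.
- kiln_door (a joint): Door angle, rad: 0 = fully shut (hard stop), grows as the free right edge swings out towards the robot; starts 0.3 to 0.7. The hinge is stiff (0.25 N m) and the door stays where it is left; pushes of 2 to 4 N near the free edge move it.
- door_free_edge (a point): Top corner of the door's free edge on its outer face: 209 mm from the hinge axis along the door, at z 245. Moves and turns with the door (axes as above). On the outer face the bolt's fittings lie at z 189 to 221: guides 21 mm proud at 84 to 98 and 188 to 202 mm from the hinge axis, the pin between them and the knob; above z 221 the face is clear over its full width.
- door_bolt (a joint): Bolt travel, m: 0 = drawn back, grows as it slides along the door away from the hinge (to the right) to 0.036 = fully home (hard stop). Starts 0 to 0.006, tip inside the door's edge. About 1.5 N of friction, stays where left. The 10 mm pin enters the keeper only with the door shut; pushed out earlier it strikes the keeper and keeps the door from closing.
- bolt_knob: Black knob of the bolt: a cylinder 19 mm in diameter, 24 mm long, its axis (own x) square to the door. Origin at its centre, 40 mm in front of the door's outer face (outer end 52 mm in front), 40 mm below the door's top edge. Moves with bolt and door.
- keeper (a point): Mouth of the bolt's keeper, a steel staple on the case to the right of the door: centre of its opening (16 mm high), (-147, -104, 205). The staple reaches from there 18 mm to the right, 12 mm up and down, and out to x -159.5.
- vent_brick: Loose block of soft cream firebrick, 64 x 64 x 30 mm, 0.1 to 0.2 kg, flat on the roof between two rails; origin: centre of its underside (z 262), axes parallel to the kiln's. Starts 65 to 90 mm left (+y) of the vent. The steel rails, 10 mm high, run along the kiln's y from -71 to +120, inner faces at x -69.5 and -0.5.
- vent_hole (a point): Centre of the square vent hole, 36 mm wide, at roof height: (-35, -35, 262). With the brick against the end stop the brick's centre is within 3 mm of it.
- vent_stop (a point): Top of the end stop that joins the rails at their right-hand end, middle of the face the brick meets: (-35, -68, 272); 10 mm high.
- bisque_cup: Bystander: small pinkish unglazed cup, 68 mm in diameter, 56 mm high, loose; origin at the centre of its underside.
- glaze_jar: Bystander: white jar with an ochre lid, 66 mm in diameter, 87 mm high, loose; origin at the centre of its underside.
- test_bowl: Bystander: small green bowl, 93 mm in diameter, 34 mm high, loose; origin at the centre of its underside.

How it is judged:
On the way, in this order (a step that is already met when the one before it is completed fails the run):
1. the door is shut (within 0.02 rad) while the bolt is still drawn back (value of joint kiln_door below 0.02 rad and value of joint door_bolt below 0.014 m), for 0.1 s.
2. the bolt is home in the keeper (at least 30 of its 36 mm) with the door shut (value of joint kiln_door below 0.025 rad and value of joint door_bolt above 0.03 m), for 0.2 s.
At the end, for the whole second after the job is handed in: The door is shut to within 0.025 rad, its bolt is at least 30 mm of its 36 mm home, and the brick lies flat on the roof with its centre within 10 mm of the vent's centre, at rest (all of step 2 and horizontal distance between vent_brick and vent_hole below 0.01 m and z of vent_brick in the frame of kiln between 0.258 and 0.266 m and angle between vent_brick's own z axis and vertical below 0.08 rad and linear speed of vent_brick below 0.01 m/s); the robot touches nothing.
It fails at once if the door slams (faster than 1.5 rad/s) (velocity of joint kiln_door below -1.5 rad/s).
It fails at once if the brick is lifted or tipped off the roof (more than 8 mm or 0.2 rad) (z of vent_brick in the frame of kiln above 0.27 m or angle between vent_brick's own z axis and vertical above 0.2 rad).
It fails at once if the cup, the jar or the bowl is moved by more than 25 mm (distance of any of bisque_cup, glaze_jar, test_bowl from where it was at the start of the episode above 0.025 m).
It fails at once if the fingers press on something with more than 50 N (contact force between the fingers and anything else above 50 N).
It fails at once if the brick, the knob or the door is gripped (pressed by the fingers with over 15 N while it is between them) ((contact force between the fingers and vent_brick above 15 N and horizontal distance between the grasp point and vent_brick below 0.012 m) or (contact force between the fingers and bolt_knob above 15 N and horizontal distance between the grasp point and bolt_knob below 0.006 m) or (contact force between the fingers and anything else above 15 N and x of the grasp point in the frame of door_free_edge between 0.003 and 0.026 m and y of the grasp point in the frame of door_free_edge between -0.01 and 0.21 m and z of the grasp point in the frame of door_free_edge below 0.025 m)).
It also fails if it takes over 48 s, if anything falls off the work surface, if the arm or the gripper's body presses on something with over 40 N, if the wrist force passes 120 N, or if a joint passes its speed limit or range.

ROBOT

A 6-joint arm with a two-finger parallel gripper is mounted at the origin on the work surface; the furniture and walls round the work are solid. World frame = base frame: x ahead of the robot, y to its left, z up, the work surface at z = 0. Lengths are in m, angles in rad, forces in N, time in s.
With the tool pointing down it reaches from about 0.25 to 0.775 m from the base axis. Payload 4 kg.
Tool frame: the origin (TCP) lies at the very end of the fingers, on their centre line; the grasp point (between the pads) lies 19 mm behind it; z points along the fingers, y is the line along which they close (so a half turn about z gives the same grasp; the last joint's range is limited). The gripper opens to 94 mm and grips with 3 to 60 N. Pads are 16 mm wide; open, the fingers measure 119 mm over their backs; the gripper's body (75 mm by 177 mm) begins 78 mm behind the grasp point.
Start: joints at [-1.408, 0.087, 1.371, -0, 1.684, -0.103], TCP at [0.144, -0.531, 0.206] pointing down, gripper open.
Joint ranges: [-3.1, 3.1], [-0.76, 2.03], [0.27, 2.55], [-1.08, 4.22], [0.17, 2.65], [-2.57, 2.57]. Speed limits (rad/s): [2.79, 2.79, 3.14, 3.14, 3.14, 3.14].

INTERFACE

Orientations are given as a rotation vector (axis times angle).
In Python, from workcell import r, order, telemetry, read_camera gives the robot as it stands (r), with the cameras as plain functions, the job (order) and the readings (telemetry).
- The arm moves only by the tool tcp_steps, called after "Request:" as name(argument=value, ...) on one line, values as JSON. Schema: {"type":"object","properties":{"increments":{"type":"array","items":{"type":"object","properties":{"drx":{"type":"number"},"dry":{"type":"number"},"drz":{"type":"number"},"x":{"type":"number"},"y":{"type":"number"},"z":{"type":"number"},"aperture":{"type":"number"}},"additionalProperties":false,"required":["aperture"]},"minItems":1,"maxItems":8},"squeeze":{"type":"number"},"only":{"type":"string"},"quiet":{"type":"boolean"},"lines":{"type":"string"}},"required":["increments"],"additionalProperties":false}. increments is a list of rows, 1 to 8 of them, each an object with the fields drx, dry, drz (a rotation vector in parts of the range, where 1.0 means 2 rad), x, y, z (the shift in shares of 1 m (1.0 is 1 m)), aperture (the opening from 0.0 (shut) to 1.0 (fully open)); a field left out counts as zero (the opening has to be given); each row is the pose to reach, as a shift and turn from the pose commanded when the call began, along the tool's axes at that moment; what a row does not reach only later rows make up. A row lasts 1/12 s, in which the tool goes at most 0.0417 m and 0.125 rad, less where a joint would pass 70% of its speed; a pose out of reach is approached as far as the arm can. The fingers move at their own pace and stop on an object; squeeze is the grip in N (left out, the last holds). Time passes only in rows, so rows that do not move let the fingers close. The tool returns the time, the measured TCP pose, the force, the opening and the grip force at its end. only (a regular expression) keeps the lines of the reply that match it, lines (a string "A,B") keeps lines A to B, and quiet returns only ok. Input that does not fit is refused with a message, and nothing moves.
- telemetry.get_state(): the state, without advancing time (a new reading comes with each control period).
- read_camera(name): name is "scene" or "top" or "wrist"; returns a dict with "frame" (400x640x3 uint8, red, green, blue), "vertical_fov" (degrees; the focal length in pixels is half the picture's height over the tangent of half this angle, whatever the lens; pixels are square), "cx", "cy" (the principal point, pixels), "k1" (the pictures are not rectified: a ray, as slopes to the right and down, at radius r is drawn at 1 + k1 r^2 times it, then the intrinsics apply), "R" (3x3) and "t" (3): a world point X has camera coordinates R X + t. Camera axes: x right, y down, z forward; pixel columns grow to the right and rows downward; lengths in m; the calibration is good to about 2 mm. A picture is of the moment at which its call begins. There is no depth.
- order.sign_off(): hands the job in; it is judged then, once.
The state is a dict: "time_s": time; "joint_pos": joint angles; "joint_velocities": joint speeds; "joint_efforts": joint torques, N m; "position": TCP position; "ee_rot": TCP orientation; "force": force on the tool from outside, world axes, zero at the start; "moment": the same for the moment, N m; "finger_gap": opening from 0.0 (shut) to 1.0 (fully open); "grip_force": force on a finger pad.
Only numpy, scipy, OpenCV 4.12 (cv2) and the standard library are available. Lean on these libraries where they do the work, as an engineer would, in place of code of your own. Each camera call takes 0.05 s, during which the arm holds its last target. There are 200 camera calls.

## Working session

There is one attempt and no reset: what is moved stays moved. The work goes in short steps, Python scripts to look and compute and a tool call to move; the robot and the scene stay as the last step left them, time stands still between calls to the robot, and variables do not carry over. Pictures are saved under pics/ and viewed, at most 10 in all, crops included, and the job is handed in when it is done.

```bash
ls; mkdir -p pics
```

Create look.py:
```python
import sys,cv2,numpy as np
from workcell import r, order, telemetry, read_camera
c={}
for n in sys.argv[2:]:
    d=read_camera(n); cv2.imwrite(f'pics/{n}{sys.argv[1]}.png',d['frame'][:,:,::-1]); np.save(f'{n}.npy',d,allow_pickle=True)
    print(n,d['vertical_fov'],d['cx'],d['cy'],d['k1'],(-d['R'].T@d['t']).round(3))
s=telemetry.get_state();print(s['time_s'],s['position'],s['ee_rot'])
```

```bash
python3 look.py 0 scene top
```

```text
pics
workcell.py
scene 51.90285341676027 321.07862409937354 203.27763848935734 -0.07173943961828741 [-0.396  0.525  0.687]
top 54.78945997046856 317.5348251101121 199.98190071435175 -0.047641250876296955 [0.364 0.041 1.187]
0.1 [ 0.14436207 -0.53020619  0.20446323] [-3.11198983e+00 -4.15941787e-01  1.31492981e-04]
```

View pics/scene0.png

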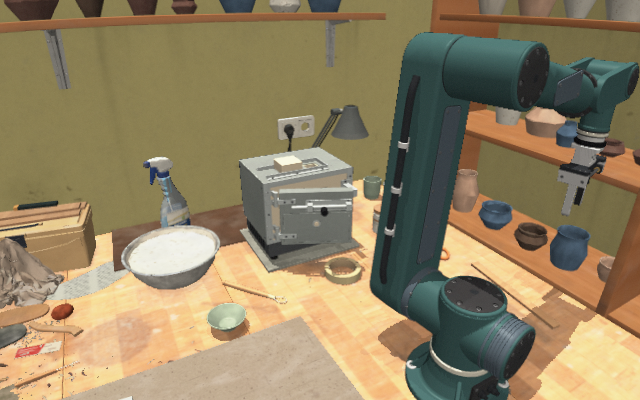

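View pics/top0.png

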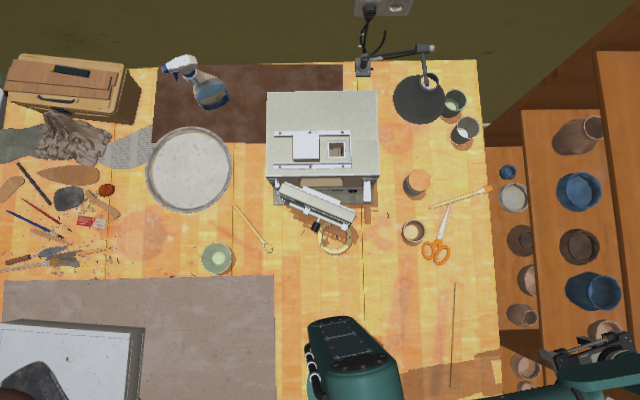

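The scene view shows the kiln with its door ajar and the knob at (324,211). In the top view the roof is at (266–378, 92–177), the brick at (306,147), the vent at (335,149) and the knob at (316,226). I'll enlarge the kiln area for accurate pixels.

Run:
```python
import cv2
a=cv2.imread('pics/top0.png')[80:260,250:450]; cv2.imwrite('pics/topz.png',cv2.resize(a,None,fx=4,fy=3.333333,interpolation=cv2.INTER_CUBIC) if 0 else cv2.resize(a[:, :],(660,594),interpolation=cv2.INTER_CUBIC))
a=cv2.imread('pics/scene0.png')[140:290,220:420]; cv2.imwrite('pics/scz.png',cv2.resize(a,(800,600),interpolation=cv2.INTER_CUBIC))
```

```text
(no output)
```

View pics/topz.png

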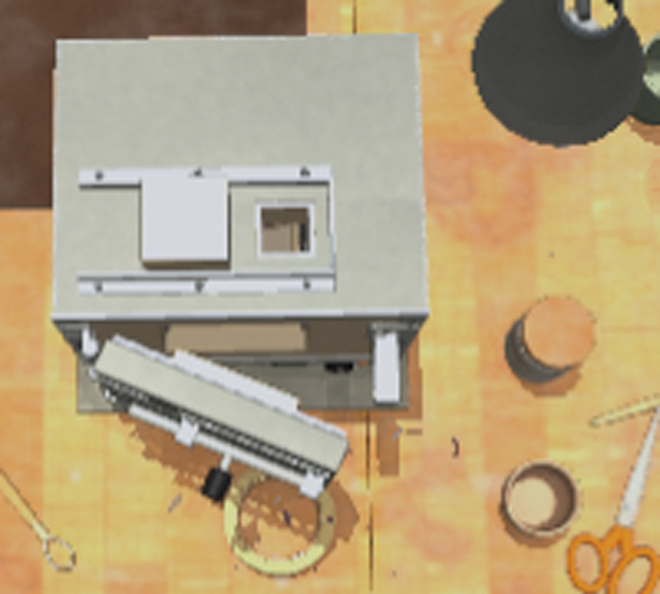

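View pics/scz.png

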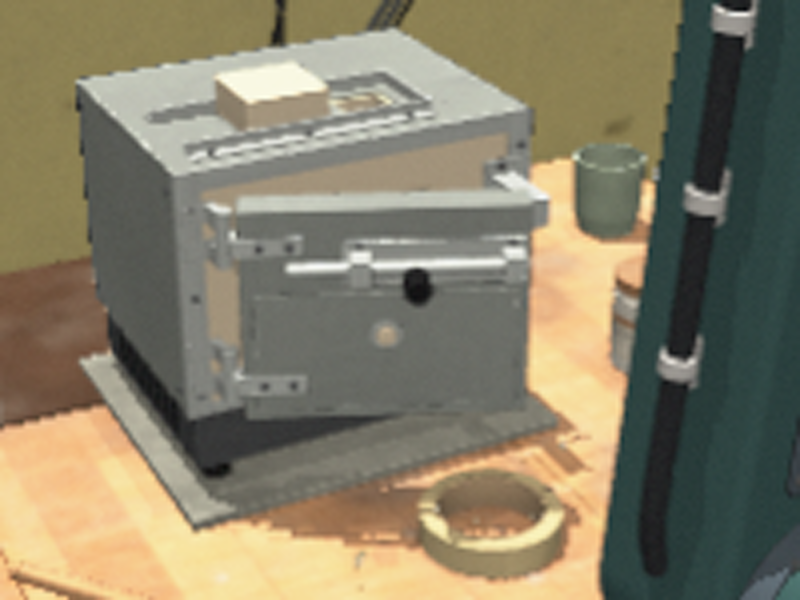

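The crops show the roof corners in topz at (53,318), (428,314), (57,38) and (419,35), and the brick top at (142–228, 178–262). The door top's outer edge runs from (96,370) to (328,483), and the knob end is at (213,490). The cup and jar stand right of the kiln, and the bowl is far left.

Create geo.py:
```python
import numpy as np,cv2
def ray(d,u,v):
    f=200/np.tan(np.radians(d['vertical_fov'])/2)
    K=np.array([[f,0,d['cx']],[0,f,d['cy']],[0,0,1.]])
    p=cv2.undistortPoints(np.array([[[u,v]]],float),K,np.array([d['k1'],0,0,0.]),None,None)[0,0] if 0 else None
    x,y=(u-d['cx'])/f,(v-d['cy'])/f
    rd=np.hypot(x,y); r=rd
    for _ in range(20): r=rd/(1+d['k1']*r*r)
    s=r/rd if rd>0 else 1
    return -d['R'].T@d['t'], d['R'].T@np.array([x*s,y*s,1])
def onz(d,u,v,z):
    c,w=ray(d,u,v); return (c+w*(z-c[2])/w[2])[:2]
def cam(n): return np.load(n+'.npy',allow_pickle=True).item()
```

Run:
```python
from geo import *
d=cam('top')
T=lambda x,y,z: onz(d,(x+.5)/3.3-.5+250,(y+.5)/3.3-.5+80,z)
P=np.array([T(53,318,.262),T(428,314,.262),T(57,38,.262),T(419,35,.262)])
L=np.array([[-.1,.14],[-.1,-.14],[.12,.14],[.12,-.14]])
A=P-P.mean(0);B=L-L.mean(0);C=A[:,0]+1j*A[:,1];D=B[:,0]+1j*B[:,1]
q=(D.conj()*C).sum()/(abs(D)**2).sum();th=np.angle(q)
R=np.array([[np.cos(th),-np.sin(th)],[np.sin(th),np.cos(th)]]);t=P.mean(0)-R@L.mean(0)
print('th',th,'scale',abs(q),'t',t,'res',(P-(L@R.T+t)).round(4).tolist())
loc=lambda p:((p-t)@R).round(4)
for n,x,y,z in [('vent',286,230,.262),('ventframe',286,230,.262),('bfl',142,262,.292),('bfr',228,262,.292),('bbl',142,178,.292),('bbr',228,178,.292),
 ('d out h',96,370,.245),('d out f',328,483,.245),('d in h',118,337,.245),('d in f',347,437,.245),('knobend',213,490,.205),('keeper r',386,403,.217),('stop',330,230,.272),('cup',540,500,.056),('jar',557,335,.087)]:
    w=T(x,y,z);print(n,w.round(4),loc(w))
print(onz(d,217,259,.034))
print('hinge w',R@[-.119,.114]+t)
```

```text
th -0.009159029683058132 scale 1.001155322207966 t [0.67036556 0.04550778] res [[-0.0009, -0.0008], [-0.0004, 0.0003], [0.0013, 0.0003], [-0.0, 0.0002]]
vent [0.6351 0.0106] [-0.0349 -0.0352]
ventframe [0.6351 0.0106] [-0.0349 -0.0352]
bfl [0.6043 0.1165] [-0.0667  0.0703]
bfr [0.6031 0.0541] [-0.0673  0.0079]
bbl [0.6679 0.1163] [-0.0031  0.0708]
bbr [0.6666 0.0532] [-0.0039  0.0076]
d out h [0.5338 0.1554] [-0.1376  0.1087]
d out f [ 0.4459 -0.017 ] [-0.2239 -0.0645]
d in h [0.5589 0.1388] [-0.1123  0.0923]
d in f [ 0.4799 -0.032 ] [-0.1897 -0.0792]
knobend [0.4453 0.0694] [-0.2253  0.0219]
keeper r [ 0.5092 -0.0649] [-0.1601 -0.1118]
stop [ 0.6316 -0.0217] [-0.0382 -0.0676]
cup [ 0.4442 -0.216 ] [-0.2238 -0.2636]
jar [ 0.5867 -0.2314] [-0.0811 -0.2777]
[0.37142099 0.36570446]
hinge w [0.55241467 0.16059291]
```

The rows are not in the units I measure in: turns go in shares of 2 rad. I convert before sending: 0.275 rad / 2 = 0.1375.

Request:
tcp_steps(increments=[{"drz":0.05, "z":-0.035, "aperture":0}, {"drz":0.1, "x":0.02, "y":-0.02, "z":-0.05, "aperture":0}, {"drz":0.1375, "x":0.04, "y":-0.05, "z":-0.05, "aperture":0}, {"drz":0.1375, "x":0.07, "y":-0.075, "z":-0.05, "aperture":0}, {"drz":0.1375, "x":0.1, "y":-0.105, "z":-0.05, "aperture":0}, {"drz":0.1375, "x":0.13, "y":-0.135, "z":-0.05, "aperture":0}, {"drz":0.1375, "x":0.155, "y":-0.165, "z":-0.05, "aperture":0}, {"drz":0.1375, "x":0.18, "y":-0.195, "z":-0.05, "aperture":0}], squeeze=3)

```text
time_s: 0.77
position: [0.2673, -0.2931, 0.255]
ee_rot: [-3.141, 0.015, 0.0]
force: [1.5, -0.2, -0.3]
finger_gap: 0.466
grip_force: 0.0
```

Create loc.py:
```python
import numpy as np
from workcell import r, order, telemetry, read_camera
from scipy.spatial.transform import Rotation as Ro
s=telemetry.get_state();th=-.00916;p=np.array(s['position'])-[.6704,.0455,0]
M=Ro.from_rotvec(s['ee_rot']).as_matrix();K=Ro.from_euler('z',th)
print('t',s['time_s'],'TCP kiln mm',(K.inv().apply(p)*1000).round(1),'tool x,z in kiln',K.inv().apply(M[:,0]).round(3),K.inv().apply(M[:,2]).round(3),'F',np.round(s['force'],1),s['finger_gap'])
```

```bash
python3 loc.py
```

```text
t 0.7667 TCP kiln mm [-400.  -342.3  255. ] tool x,z in kiln [ 1. -0. -0.] [-0.     0.001 -1.   ] F [ 1.5 -0.2 -0.3] 0.46592597250584794
```

Request:
tcp_steps(increments=[{"x":0.015, "y":-0.03, "aperture":0}, {"x":0.03, "y":-0.065, "aperture":0}, {"x":0.05, "y":-0.1, "aperture":0}, {"x":0.07, "y":-0.135, "aperture":0}, {"x":0.09, "y":-0.17, "aperture":0}, {"x":0.11, "y":-0.21, "aperture":0}, {"x":0.13, "y":-0.245, "aperture":0}, {"x":0.14, "y":-0.28, "aperture":0}])

```text
time_s: 1.43
position: [0.4103, -0.0144, 0.2548]
ee_rot: [-3.141, 0.014, 0.001]
force: [0.4, 0.1, -0.3]
finger_gap: 0.001
grip_force: 0.0
```

Request:
tcp_steps(increments=[{"x":0.01, "y":-0.02, "aperture":0}, {"x":0.015, "y":-0.032, "z":0.01, "aperture":0}, {"x":0.015, "y":-0.032, "z":0.025, "aperture":0}, {"x":0.015, "y":-0.032, "z":0.025, "aperture":0}])

```text
time_s: 1.77
position: [0.4233, 0.0164, 0.2271]
ee_rot: [-3.141, 0.011, 0.01]
force: [-0.4, 0.1, -0.4]
finger_gap: 0.004
grip_force: 0.0
```

```bash
python3 loc.py
```

```text
t 1.7667 TCP kiln mm [-246.8  -31.4  227.1] tool x,z in kiln [ 1.     0.002 -0.006] [-0.006  0.    -1.   ] F [-0.4  0.1 -0.4] 0.004388424146788497
```

Request:
tcp_steps(increments=[{"x":0.005, "y":0.005, "z":-0.002, "aperture":0}, {"x":0.01, "y":0.01, "z":-0.002, "aperture":0}, {"x":0.015, "y":0.014, "z":-0.002, "aperture":0}, {"x":0.02, "y":0.018, "z":-0.002, "aperture":0}, {"x":0.025, "y":0.021, "z":-0.002, "aperture":0}, {"x":0.03, "y":0.024, "z":-0.002, "aperture":0}, {"x":0.035, "y":0.026, "z":-0.002, "aperture":0}, {"x":0.04, "y":0.028, "z":-0.002, "aperture":0}])

```text
time_s: 2.43
position: [0.4649, -0.0137, 0.2326]
ee_rot: [3.141, -0.016, -0.001]
force: [-1.3, -0.4, 1.7]
finger_gap: 0.007
grip_force: 0.8
```

```bash
python3 loc.py
```

```text
t 2.4333 TCP kiln mm [-205.   -61.1  232.6] tool x,z in kiln [ 1.    -0.001 -0.   ] [-0.    -0.001 -1.   ] F [-1.3 -0.4  1.7] 0.007415010111330879
```

Request:
tcp_steps(increments=[{"x":0.005, "y":0.002, "aperture":0}, {"x":0.01, "y":0.004, "aperture":0}, {"x":0.015, "y":0.006, "aperture":0}, {"x":0.02, "y":0.007, "aperture":0}, {"x":0.025, "y":0.008, "aperture":0}, {"x":0.03, "y":0.009, "aperture":0}, {"x":0.035, "y":0.01, "aperture":0}, {"x":0.04, "y":0.01, "aperture":0}])

```text
time_s: 3.1
position: [0.5048, -0.0237, 0.2322]
ee_rot: [3.141, -0.015, -0.001]
force: [-1.4, -1.1, -0.2]
finger_gap: 0.005
grip_force: 0.8
```

```bash
python3 loc.py
```

```text
t 3.1 TCP kiln mm [-164.9  -70.7  232.2] tool x,z in kiln [ 1.    -0.    -0.001] [-0.001 -0.    -1.   ] F [-1.4 -1.1 -0.2] 0.004872907616719686
```

Request:
tcp_steps(increments=[{"x":0.004, "aperture":0}, {"x":0.007, "aperture":0}, {"x":0.01, "aperture":0}, {"x":0.013, "aperture":0}, {"x":0.016, "aperture":0}, {"x":0.018, "aperture":0}, {"x":0.02, "aperture":0}])

```text
time_s: 3.68
position: [0.5246, -0.0236, 0.2324]
ee_rot: [3.141, -0.014, -0.0]
force: [-1.9, -0.9, -0.3]
finger_gap: 0.005
grip_force: 0.7
```

```bash
python3 loc.py
```

```text
t 3.6833 TCP kiln mm [-145.1  -70.4  232.4] tool x,z in kiln [ 1.  0. -0.] [-0. -0. -1.] F [-1.9 -0.9 -0.3] 0.005426285225068929
```

Request:
tcp_steps(increments=[{"x":0.001, "aperture":0}, {"x":0.002, "aperture":0}, {"x":0.003, "aperture":0}])

```text
time_s: 3.93
position: [0.5265, -0.0237, 0.2324]
ee_rot: [3.141, -0.014, -0.004]
force: [-6.7, -0.6, 1.6]
finger_gap: 0.004
grip_force: 3.1
```

```bash
python3 loc.py
```

```text
t 3.9333 TCP kiln mm [-143.3  -70.5  232.4] tool x,z in kiln [ 1.    -0.    -0.003] [-0.003 -0.    -1.   ] F [-6.7 -0.6  1.6] 0.003920277380283668
```

Request:
tcp_steps(increments=[{"x":0.001, "aperture":0}, {"x":0.001, "aperture":0}, {"x":0.001, "aperture":0}])

```text
time_s: 4.18
position: [0.5265, -0.0237, 0.2325]
ee_rot: [3.141, -0.015, -0.007]
force: [-6.6, -1.8, 2.2]
finger_gap: 0.007
grip_force: 3.5
```

```bash
python3 loc.py
```

```text
t 4.1833 TCP kiln mm [-143.3  -70.5  232.5] tool x,z in kiln [ 1.    -0.    -0.005] [-0.005 -0.    -1.   ] F [-6.6 -1.8  2.2] 0.007373495299935118
```

Request:
tcp_steps(increments=[{"x":-0.02, "aperture":0}, {"x":-0.055, "aperture":0}, {"x":-0.09, "aperture":0}, {"x":-0.12, "aperture":0}, {"x":-0.12, "y":-0.04, "z":-0.02, "aperture":0}, {"x":-0.12, "y":-0.08, "z":-0.04, "aperture":0}, {"x":-0.12, "y":-0.12, "z":-0.05, "aperture":0}, {"x":-0.12, "y":-0.12, "z":-0.05, "aperture":0}])

```text
time_s: 4.85
position: [0.4103, 0.1028, 0.2858]
ee_rot: [-3.137, 0.003, -0.012]
force: [0.2, -0.2, -0.6]
finger_gap: 0.006
grip_force: 0.0
```

```bash
python3 look.py 1 top scene
```

Run:
```python
import cv2
a=cv2.imread('pics/top1.png')[80:260,250:450]; cv2.imwrite('pics/topz1.png',cv2.resize(a,(660,594),interpolation=cv2.INTER_CUBIC))
```

```text
top 54.78945997046856 317.5348251101121 199.98190071435175 -0.047641250876296955 [0.364 0.041 1.187]
scene 51.90285341676027 321.07862409937354 203.27763848935734 -0.07173943961828741 [-0.396  0.525  0.687]
4.95 [0.41010626 0.09918608 0.28359939] [-3.14079991  0.00740805 -0.00544619]
```

View pics/topz1.png

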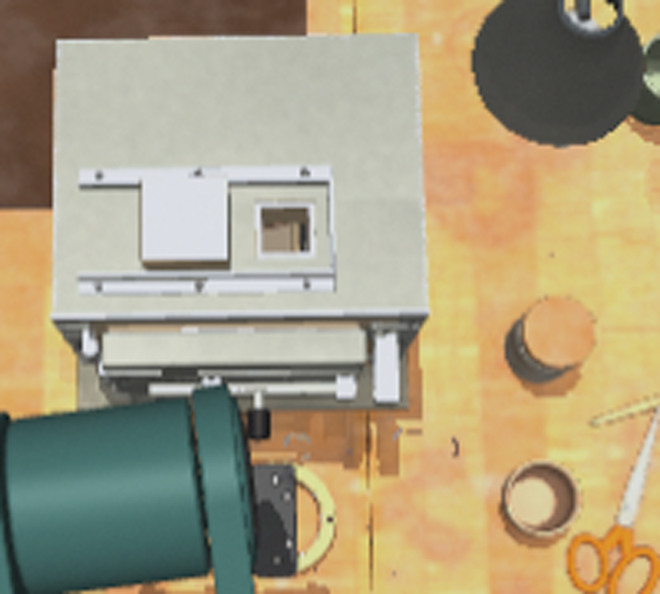

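The door now looks shut: its outer edge is parallel to the front, at rows 367 to 363. The knob is at topz (259,425), clear of the fingers, and the brick is undisturbed.

Run:
```python
from geo import *
d=cam('top');th=-.00916;R=np.array([[np.cos(th),-np.sin(th)],[np.sin(th),np.cos(th)]])
L=lambda x,y,z: ((onz(d,(x+.5)/3.3-.5+250,(y+.5)/3.3-.5+80,z)-[.6704,.0455])@R*1000).round(1)
print(L(104,367,.245),L(366,363,.245),'knob',L(249,425,.205),L(270,425,.205),L(259,437,.205),L(259,410,.205))
d=cam('scene');g=cv2.cvtColor(d['frame'],cv2.COLOR_RGB2GRAY)
```

```text
[-135.3  102.6] [-133.9  -94.5] knob [-174.8   -6.3] [-175.   -22.6] [-184.3  -14. ] [-163.1  -14.2]
```

```bash
python3 loc.py
```

```text
t 4.95 TCP kiln mm [-260.8   51.3  283.6] tool x,z in kiln [1.    0.004 0.003] [ 0.003  0.001 -1.   ] F [0.3 0.5 0.1] 0.006357161187128835
```

Request:
tcp_steps(increments=[{"y":0.02, "z":0.02, "aperture":0}, {"y":0.026, "z":0.05, "aperture":0}, {"x":0.01, "y":0.026, "z":0.08, "aperture":0}, {"x":0.045, "y":0.026, "z":0.08, "aperture":0}, {"x":0.075, "y":0.026, "z":0.08, "aperture":0}, {"x":0.085, "y":0.026, "z":0.08, "aperture":0}, {"x":0.085, "y":0.026, "z":0.08, "aperture":0}])

```text
time_s: 5.53
position: [0.4955, 0.0691, 0.201]
ee_rot: [3.141, -0.018, -0.003]
force: [-0.2, -0.4, -0.9]
finger_gap: 0.005
grip_force: 0.0
```

```bash
python3 loc.py
```

```text
t 5.5333 TCP kiln mm [-175.1   22.   201. ] tool x,z in kiln [ 1.    -0.002 -0.002] [-0.002 -0.    -1.   ] F [-0.2 -0.4 -0.9] 0.005101804540012772
```

Request:
tcp_steps(increments=[{"y":0.005, "aperture":0}, {"y":0.01, "aperture":0}, {"y":0.014, "aperture":0}, {"y":0.018, "aperture":0}, {"y":0.022, "aperture":0}, {"y":0.026, "aperture":0}, {"y":0.03, "aperture":0}, {"y":0.034, "aperture":0}])

```text
time_s: 6.2
position: [0.4937, 0.0366, 0.2033]
ee_rot: [-3.141, 0.014, -0.001]
force: [-2.8, 1.3, 3.8]
finger_gap: 0.001
grip_force: 2.1
```

```bash
python3 loc.py
```

```text
t 6.2 TCP kiln mm [-176.7  -10.5  203.3] tool x,z in kiln [1. 0. 0.] [ 0.  0. -1.] F [-2.8  1.3  3.8] 0.0011037225008235097
```

Request:
tcp_steps(increments=[{"y":0.003, "aperture":0}, {"y":0.006, "aperture":0}, {"y":0.009, "aperture":0}, {"y":0.011, "aperture":0}, {"y":0.012, "aperture":0}])

```text
time_s: 6.62
position: [0.4936, 0.0243, 0.2032]
ee_rot: [3.141, -0.015, -0.0]
force: [-3.3, 0.8, 4.6]
finger_gap: 0.009
grip_force: 2.5
```

```bash
python3 loc.py
```

```text
t 6.6167 TCP kiln mm [-176.6  -22.9  203.2] tool x,z in kiln [ 1. -0.  0.] [-0. -0. -1.] F [-3.3  0.8  4.6] 0.008578603939136677
```

Request:
tcp_steps(increments=[{"y":0.002, "aperture":0}, {"y":0.004, "aperture":0}, {"y":0.005, "aperture":0}, {"y":0.006, "aperture":0}])

```text
time_s: 6.95
position: [0.4936, 0.0189, 0.2032]
ee_rot: [-3.141, 0.014, 0.0]
force: [-3.7, 4.3, 5.4]
finger_gap: 0.004
grip_force: 3.5
```

```bash
python3 loc.py; python3 look.py 2 top scene
```

Run:
```python
import cv2
a=cv2.imread('pics/scene2.png')[140:290,220:420]; cv2.imwrite('pics/scz2.png',cv2.resize(a,(800,600),interpolation=cv2.INTER_CUBIC))
```

```text
t 6.95 TCP kiln mm [-176.6  -28.3  203.2] tool x,z in kiln [ 1.  0. -0.] [-0.     0.001 -1.   ] F [-3.7  4.3  5.4] 0.003571412133820632
top 54.78945997046856 317.5348251101121 199.98190071435175 -0.047641250876296955 [0.364 0.041 1.187]
scene 51.90285341676027 321.07862409937354 203.27763848935734 -0.07173943961828741 [-0.396  0.525  0.687]
7.05 [0.49359891 0.0189222  0.20320979] [-3.14068524e+00  1.41642931e-02 -3.65864623e-05]
```

View pics/scz2.png

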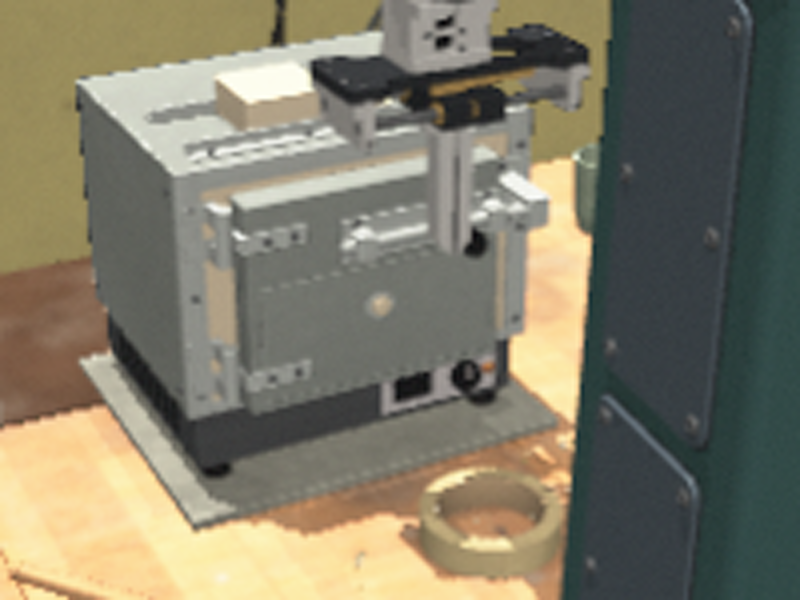

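The knob, at (475,242), has been carried right up to the keeper, with the finger on its left. I'll press a little more to confirm the hard stop.

Request:
tcp_steps(increments=[{"y":0.001, "aperture":0}, {"y":0.002, "aperture":0}, {"y":0.002, "aperture":0}])

```text
time_s: 7.3
position: [0.4936, 0.0188, 0.2033]
ee_rot: [-3.137, 0.012, -0.0]
force: [-2.3, 6.7, 5.2]
finger_gap: 0.006
grip_force: 4.5
```

```bash
python3 loc.py
```

```text
t 7.3 TCP kiln mm [-176.6  -28.4  203.3] tool x,z in kiln [1.    0.002 0.   ] [ 0.     0.005 -1.   ] F [-2.3  6.7  5.2] 0.005669972597440193
```

Request:
tcp_steps(increments=[{"y":-0.015, "aperture":0}, {"x":-0.03, "y":-0.018, "aperture":0}, {"x":-0.05, "y":-0.02, "z":-0.02, "aperture":0}, {"x":-0.05, "y":-0.03, "z":-0.06, "aperture":0}, {"x":-0.05, "y":-0.04, "z":-0.1, "aperture":0}, {"x":-0.04, "y":-0.06, "z":-0.125, "aperture":0}, {"x":-0.02, "y":-0.09, "z":-0.125, "aperture":0}, {"y":-0.12, "z":-0.125, "aperture":0}])

```text
time_s: 7.97
position: [0.4967, 0.1369, 0.3305]
ee_rot: [3.141, -0.018, 0.012]
force: [0.9, -0.0, 0.3]
finger_gap: 0.003
grip_force: 0.0
```

Request:
tcp_steps(increments=[{"x":0.03, "y":-0.015, "aperture":0}, {"x":0.07, "y":-0.015, "aperture":0}, {"x":0.11, "y":-0.015, "aperture":0}, {"x":0.141, "y":-0.015, "aperture":0}, {"x":0.141, "y":-0.015, "aperture":0}])

```text
time_s: 8.38
position: [0.6412, 0.1491, 0.3195]
ee_rot: [3.139, -0.018, -0.011]
force: [-0.2, -0.8, -2.8]
finger_gap: 0.006
grip_force: 0.0
```

```bash
python3 loc.py; python3 look.py 3 top
```

```text
t 8.3833 TCP kiln mm [-30.1 103.3 319.5] tool x,z in kiln [ 1.    -0.002 -0.007] [-0.007 -0.003 -1.   ] F [-0.2 -0.8 -2.8] 0.006153915296436639
top 54.78945997046856 317.5348251101121 199.98190071435175 -0.047641250876296955 [0.364 0.041 1.187]
8.4333 [0.63865113 0.14937761 0.32121155] [ 3.13923046 -0.01713109 -0.01209243]
```

Request:
tcp_steps(increments=[{"aperture":0}, {"z":0.015, "aperture":0}, {"z":0.03, "aperture":0}, {"z":0.04, "aperture":0}, {"z":0.045, "aperture":0}, {"z":0.045, "aperture":0}])

```text
time_s: 8.93
position: [0.6347, 0.1502, 0.2821]
ee_rot: [3.141, -0.014, -0.002]
force: [0.2, 0.1, -0.9]
finger_gap: 0.004
grip_force: 0.0
```

```bash
python3 loc.py
```

```text
t 8.9333 TCP kiln mm [-36.6 104.4 282.1] tool x,z in kiln [ 1.     0.    -0.001] [-0.001 -0.    -1.   ] F [ 0.2  0.1 -0.9] 0.0040181209889772985
```

Request:
tcp_steps(increments=[{"y":0.003, "z":0.007, "aperture":0}, {"y":0.008, "z":0.007, "aperture":0}, {"y":0.014, "z":0.007, "aperture":0}, {"y":0.02, "z":0.007, "aperture":0}, {"y":0.026, "z":0.007, "aperture":0}, {"y":0.032, "z":0.007, "aperture":0}, {"y":0.038, "z":0.007, "aperture":0}, {"y":0.044, "z":0.007, "aperture":0}])

```text
time_s: 9.6
position: [0.6358, 0.106, 0.2761]
ee_rot: [-3.141, 0.014, -0.002]
force: [0.1, 0.9, 1.7]
finger_gap: 0.009
grip_force: 1.0
```

```bash
python3 loc.py
```

```text
t 9.6 TCP kiln mm [-35.1  60.2 276.1] tool x,z in kiln [1.    0.    0.001] [ 0.001  0.001 -1.   ] F [0.1 0.9 1.7] 0.009315640143119733
```

Request:
tcp_steps(increments=[{"y":0.006, "aperture":0}, {"y":0.012, "aperture":0}, {"y":0.018, "aperture":0}, {"y":0.024, "aperture":0}, {"y":0.03, "aperture":0}, {"y":0.036, "aperture":0}, {"y":0.04, "aperture":0}])

```text
time_s: 10.18
position: [0.6352, 0.0655, 0.2754]
ee_rot: [3.141, -0.015, -0.0]
force: [-0.3, 2.9, 2.3]
finger_gap: 0.003
grip_force: 1.2
```

```bash
python3 loc.py
```

```text
t 10.1833 TCP kiln mm [-35.3  19.7 275.4] tool x,z in kiln [ 1. -0. -0.] [-0. -0. -1.] F [-0.3  2.9  2.3] 0.0034906541732490424
```

Request:
tcp_steps(increments=[{"y":0.003, "aperture":0}, {"y":0.005, "aperture":0}, {"y":0.007, "aperture":0}, {"y":0.008, "aperture":0}, {"y":0.009, "aperture":0}])

```text
time_s: 10.6
position: [0.6352, 0.0574, 0.2754]
ee_rot: [3.142, -0.014, -0.0]
force: [0.1, 3.4, 0.9]
finger_gap: 0.004
grip_force: 1.1
```

```bash
python3 loc.py
```

```text
t 10.6 TCP kiln mm [-35.3  11.6 275.4] tool x,z in kiln [ 1.  0. -0.] [-0. -0. -1.] F [0.1 3.4 0.9] 0.004265514099522637
```

Request:
tcp_steps(increments=[{"y":0.001, "aperture":0}, {"y":0.002, "aperture":0}, {"y":0.003, "aperture":0}, {"y":0.003, "aperture":0}])

```text
time_s: 10.93
position: [0.6351, 0.0546, 0.2754]
ee_rot: [-3.141, 0.014, 0.0]
force: [-0.7, 3.1, 1.7]
finger_gap: 0.006
grip_force: 1.4
```

```bash
python3 loc.py
```

```text
t 10.9333 TCP kiln mm [-35.4   8.7 275.4] tool x,z in kiln [ 1.  0. -0.] [-0.  0. -1.] F [-0.7  3.1  1.7] 0.005662649964299796
```

Request:
tcp_steps(increments=[{"y":0.001, "aperture":0}, {"y":0.002, "aperture":0}, {"y":0.002, "aperture":0}])

```text
time_s: 11.18
position: [0.635, 0.0546, 0.2755]
ee_rot: [-3.138, 0.01, 0.0]
force: [0.4, 7.6, 2.2]
finger_gap: 0.005
grip_force: 3.6
```

```bash
python3 loc.py
```

```text
t 11.1833 TCP kiln mm [-35.5   8.7 275.5] tool x,z in kiln [ 1.     0.002 -0.   ] [-0.     0.004 -1.   ] F [0.4 7.6 2.2] 0.00455500190858661
```

At the stop. I'll back off, rise clear and look.

Request:
tcp_steps(increments=[{"y":-0.01, "aperture":0}, {"y":-0.04, "aperture":0}, {"y":-0.05, "z":-0.04, "aperture":0}, {"y":-0.06, "z":-0.08, "aperture":0}, {"x":-0.03, "y":-0.09, "z":-0.09, "aperture":0}, {"x":-0.06, "y":-0.12, "z":-0.09, "aperture":0}, {"x":-0.09, "y":-0.15, "z":-0.09, "aperture":0}, {"x":-0.11, "y":-0.18, "z":-0.09, "aperture":0}])

```text
time_s: 11.85
position: [0.5255, 0.2334, 0.366]
ee_rot: [3.14, -0.018, 0.002]
force: [1.1, 0.4, -0.2]
finger_gap: 0.003
grip_force: 0.0
```

Request:
tcp_steps(increments=[{"x":-0.03, "y":-0.02, "aperture":0}, {"x":-0.06, "y":-0.04, "aperture":0}, {"x":-0.09, "y":-0.06, "aperture":0}, {"x":-0.09, "y":-0.06, "aperture":0}, {"x":-0.09, "y":-0.06, "aperture":0}])

```text
time_s: 12.27
position: [0.4364, 0.2946, 0.3659]
ee_rot: [3.14, -0.011, 0.003]
force: [-0.4, -0.5, -0.3]
finger_gap: 0.007
grip_force: 0.0
```

```bash
python3 loc.py; python3 look.py 4 top scene
```

Run:
```python
import cv2
a=cv2.imread('pics/top4.png')[80:260,250:450]; cv2.imwrite('pics/topz4.png',cv2.resize(a,(660,594),interpolation=cv2.INTER_CUBIC))
```

```text
t 12.2667 TCP kiln mm [-236.2  247.   365.9] tool x,z in kiln [1.    0.002 0.002] [ 0.002 -0.001 -1.   ] F [-0.4 -0.5 -0.3] 0.007074976863243213
top 54.78945997046856 317.5348251101121 199.98190071435175 -0.047641250876296955 [0.364 0.041 1.187]
scene 51.90285341676027 321.07862409937354 203.27763848935734 -0.07173943961828741 [-0.396  0.525  0.687]
12.3667 [0.43800019 0.29358295 0.36494893] [ 3.13988666e+00 -1.61360039e-02  4.00211176e-04]
```

View pics/topz4.png

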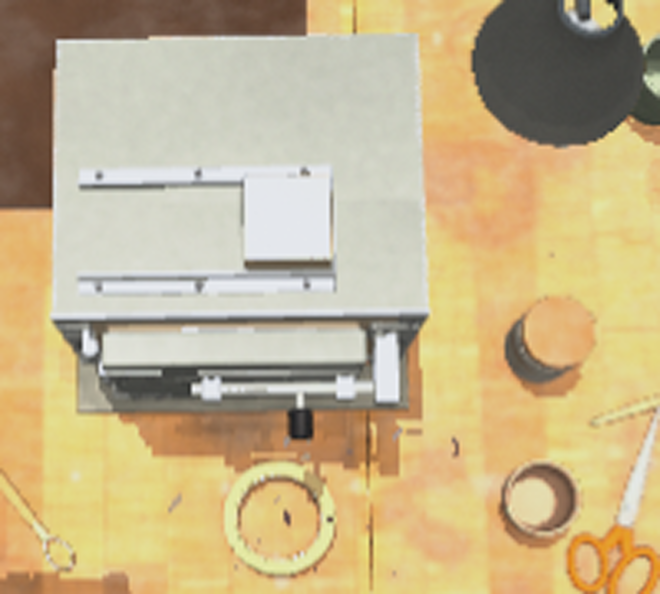

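View pics/scene4.png

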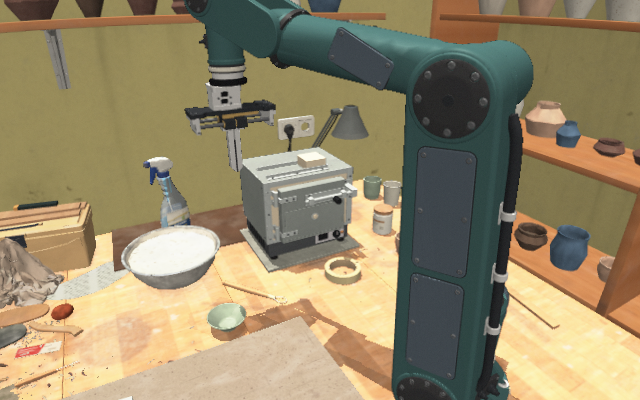

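The brick, at topz (288,219), is against the stop and over the vent. The knob has moved from (259,425) to (301,424), about 33 mm, with the pin in the keeper and the door flush. The cup, jar and bowl haven't moved.

```bash
python3 -c "
from workcell import r, order, telemetry, read_camera
print(order.sign_off())"
```

```text
the job is handed in; nothing more can be done
None
```

I handed the job in at about 12.4 s: the door is shut, the bolt is home against its stop (about 33 mm of travel seen, plus its starting offset) and the brick is against the end stop over the vent, with the cup, jar and bowl unmoved; sign-off returned no verdict.

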